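Feed a flat bar through the shear's slot to its stop and clamp it

TASK

Load the bench shear for a cut: take the bright flat bar off the wooden bearers and feed it end-on through the shear's slot until it is firmly home against the length stop inside. Feel for the stop and do not ram it, and do not force the bar at the slot; then let go and swing the red-ball lever right over so that the hold-down clamps the bar, leaving it home on the stop and the other things on the bench where they are.

Things in the scene. Friction and masses are not known exactly. Their poses are not given: they have to be found in the camera images.
- bar: the work: a loose bright steel flat bar 260 x 30 x 8 mm, about 0.49 kg, lying flat across two wooden bearers, its underside 40 mm above the table. Origin at the centre of its underside; x along its length, y across its width, z up out of the flat. Both ends are alike.
- old_bar: a rusty brown flat bar 260 x 40 x 10 mm, loose on a rest of its own beside the bright one; it is too wide for the slot. Leave it. Origin at the centre of its underside, x along its length.
- rest: fixed bar rest under the bright bar: steel plate 75 x 170 x 6 mm with two wooden bearers, each 20 mm wide, running along its x at y = -70 and +70 mm, tops 40 mm above the table; the bar lies along its y, both ends overhanging. Origin on the table under its centre. A second rest just like it carries the old bar, 100 mm or more away.
- shear: fixed grey-green hydraulic flat-bar shear, foot 360 x 200 mm. Origin on the table right under the middle of the slot's mouth; x is the feed direction into the machine, y across, z up. The guide block with the slot spans x = 2 to 105 mm, is 90 mm wide, its top 122 mm above the table (cam cheeks 142 mm). Behind it the head is 195 mm high; from x = 165 mm a cylinder with a hose rises to 345 mm.
- gauge: length gauge inside the shear's head, fixed, out of sight; origin and axes as the shear's. It carries the length stop, a steel block clamped somewhere between x = 117 and 187 mm; where is not measured. A sprung button (0.5 to 1.5 N) stands 4 mm proud of the stop's solid face and gives way before the bar meets it. Over 30 N would shift the stop.
- slot (a point): middle of the slot's mouth, 105 mm above the table, axes as the shear's; nothing stands in front of it. The slot is 32 mm wide (17 mm to the -y side, 15 mm to the fence on the +y side) and 10 mm high (bed 5 mm below, roof 5 mm above). All four sides flare by about 4 mm over the first 12 mm. On the bed and fence the bar's centre line is at y = 0.
- hold_down (a joint): hold-down lever, rad: 0 open, leaning 0.6 to the shear's +y side; 1.2 fully closed, leaning 0.6 to its -y side. It turns about the feed direction at x = 45 mm, 127 mm above the table, and stays where it is left (about 1.5 N at the ball, more at the end as its cam presses on the bar).
- lever_ball (a point): centre of the red ball, 28 mm across, on the end of the hold-down lever, a 12 mm rod, 115 mm from its pivot.
- pliers: locking welding pliers, 280 mm long, loose on the table. Leave them.
- hammer: hammer, loose on the table. Leave it.
- wire_brush: wire brush, loose on the table. Leave it.
- shoe_point (a point): point inside the guide, 72 mm in from the mouth, axes as the shear's. From here on a sprung shoe on the -y side presses the bar against the fence on the +y side with 3 to 5 N: a small bump as the bar's end enters it, then a steady drag of some 3 to 8 N, which also keeps the bar where it is let go.

How it is judged:
By the outcome, as a careful person would: the job done as asked, in the order asked, and still so for the second after the job is handed in, with the robot touching nothing.
It also fails if it takes over 72 s, if anything falls off the work surface, if the arm or the gripper's body presses on something with over 40 N, if the wrist force passes 120 N, or if a joint passes its speed limit or range.

ROBOT

A 6-joint arm with a two-finger parallel gripper is mounted at the origin on the work surface. World frame = base frame: x ahead of the robot, y to its left, z up, the work surface at z = 0. Lengths are in mm, angles in rad, forces in N, time in s.
With the tool pointing down it reaches from about 300 to 875 mm from the base axis. Payload 6.4 kg.
Tool frame: the origin (TCP) lies at the very end of the fingers, on their centre line; the grasp point (between the pads) lies 19 mm behind it; z points along the fingers, y is the direction in which the jaws open and shut (so a half turn about z gives the same grasp; the last joint's range is limited). The gripper opens to 88 mm and grips with 3 to 60 N. Pads are 18 mm wide; open, the fingers measure 123 mm over their backs; the gripper's body (75 mm by 187 mm) begins 45 mm behind the grasp point.
Start: joints at [-1.383, 0.181, 1.607, -0, 1.354, -0.206], TCP at [220.645, -530.996, 238.714] pointing down, gripper open.
Joint ranges: [-2.99, 2.99], [-0.89, 2.07], [0.3, 2.58], [-1.14, 4.28], [0, 2.63], [-3.12, 3.12]. Speed limits (rad/s): [2.57, 2.57, 3.01, 3.14, 3.14, 3.14].

INTERFACE

Orientations are given as a unit quaternion [x, y, z, w].
In Python, from plant import arm gives the robot as it stands.
- The arm moves only by the tool carry_out, never from a script. Its argument "motion" is one flat list of numbers, 6 for each row, row after row: the shift along the tool's x, y, z scaled (see below), then the turn, a rotation vector about the tool's x, y, z scaled (see below). In form: [x, y, z, ax, ay, az, x, y, z, ax, ay, az, ...]. A call has exactly 10 rows; each row shifts and turns the commanded pose from where the row before left it, along the tool's axes as they then stand; what a row does not reach is not made up. The controller multiplies each number of a shift by 20 mm and each number of a turn by 2 rad. A row lasts 1/12 s, in which the tool goes at most 41.7 mm and 7.16 degrees, less where a joint would pass 70% of its speed; a pose out of reach is approached as far as the arm can. A call with a number of a shift or a turn outside -1 to 1 is refused whole. A call with a gripper value outside its range is refused whole. "hand" is the closure, from 0 (fully open) to 1 (shut), set as the call begins (left out, the last holds). The fingers move at their own pace and stop on an object; the grip force is fixed at half the most. Time passes only in rows, so rows that do not move let the fingers close, or fill a call up. It gives the time, the measured TCP pose, the force and the opening at its end, in the units of the state.
- arm.get_obs(): the state, without advancing time (a new reading comes with each control period).
- arm.capture(name): name is "scene" or "top" or "wrist"; returns the picture (384x512x3 uint8, blue, green, red); there is no depth.
- arm.camera_info(name): a dict with "mtx" (3x3 intrinsics, pixels), "position" and "attitude" of the camera in the world. Camera axes: x right, y up, looking along -z (the intrinsics and any distortion apply to the point x, -y, -z); pixel columns grow to the right and rows downward; lengths in mm; the calibration is good to about 2 mm. A picture is of the moment at which its call begins: read the wrist's pose just before it. camera_info takes no time and is no camera call; for the wrist camera it gives the pose at the moment of the call.
- arm.job_done(): hands the job in, once; it reports no verdict.
The state is a dict: "t": time; "joint_positions": joint angles; "qvel": joint speeds; "joint_efforts": joint torques, N m; "tcp_pos": TCP position; "tool_rot": TCP orientation; "force": force on the tool from outside, world axes, zero at the start; "torque": the same for the moment, N m; "gripper_width": finger opening in mm.
Only numpy, scipy, OpenCV 4.12 (cv2) and the standard library are available. Lean on these libraries where they do the work, as an engineer would, in place of code of your own. Each camera call takes 0.05 s, during which the arm holds its last target. There are 200 camera calls.

## Working session

There is one attempt and no reset: what is moved stays moved. The work goes in short steps, Python scripts to look and compute and a tool call to move; the robot and the scene stay as the last step left them, time stands still between calls to the robot, and variables do not carry over. Pictures are saved under pics/ and viewed, about 8 in all and at most 12, crops included, and the job is handed in when it is done.

Besides the shell and the picture viewer there is one more tool, called after ">>>" as name(argument=value, ...) on one line, values as JSON. carry_out: Moves the arm, as the interface text tells. Its arguments: {"type":"object","properties":{"motion":{"type":"array","items":{"type":"number","minimum":-1,"maximum":1}},"hand":{"type":"number"}},"required":["motion"]}

```bash
ls; mkdir -p pics
python3 - <<'E'
from plant import arm
import cv2
for n in("scene","top"):
    im=arm.capture(n); cv2.imwrite(f"pics/{n}0.png",im)
    print(n,arm.camera_info(n))
print(arm.camera_info("wrist")); print(arm.get_obs())
E
```

```text
pics
scene {'mtx': array([[356.81770567,   0.        , 257.00259005],
       [  0.        , 356.81770567, 185.27165591],
       [  0.        ,   0.        ,   1.        ]]), 'position': array([1074.05039006, -517.26240665,  733.39598428]), 'attitude': array([0.37783592, 0.18281248, 0.40659401, 0.8114807 ])}
top {'mtx': array([[424.44127088,   0.        , 257.77534592],
       [  0.        , 424.44127088, 192.74590734],
       [  0.        ,   0.        ,   1.        ]]), 'position': array([ 375.54620116, -113.52498307, 1478.71633163]), 'attitude': array([-0.03646307,  0.03795534,  0.71279908, -0.69939067])}
{'mtx': array([[284.60702364,   0.        , 259.99332195],
       [  0.        , 284.60702364, 193.09865134],
       [  0.        ,   0.        ,   1.        ]]), 'position': array([ 280.28368555, -506.02016499,  384.43028675]), 'attitude': array([-0.10656779,  0.07162914, -0.55041031,  0.82496125])}
{'t': 0.1, 'joint_positions': array([-1.38329460e+00,  1.81480166e-01,  1.60784423e+00,  3.42482248e-06,
        1.35376067e+00, -2.06305089e-01]), 'qvel': array([ 1.37428490e-03, -1.98681538e-03, -1.37655379e-04,  3.73627236e-06,
        4.22200450e-04,  2.75213100e-04]), 'joint_efforts': array([ 1.01507969e-03, -4.34815300e+01, -3.42696762e+01,  7.05573801e-02,
        3.40097852e-02, -3.88620310e-05]), 'tcp_pos': array([ 220.56158375, -530.53706712,  237.92349055]), 'tool_rot': array([ 9.80676875e-01,  1.95633099e-01,  8.68738811e-06, -7.46158472e-04]), 'force': array([-0.58091479, -0.50637057,  0.7416646 ]), 'torque': array([ 0.03136809, -0.04293777, -0.04017674]), 'gripper_width': 88.01637622928756}
```

View pics/scene0.png

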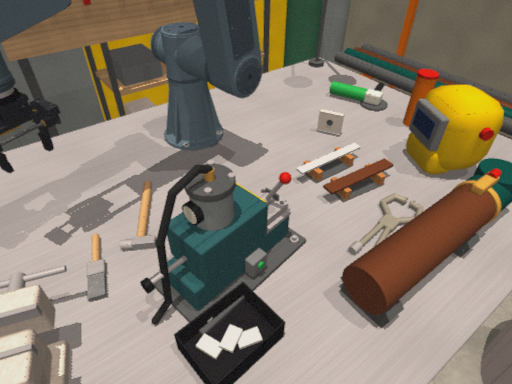

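View pics/top0.png

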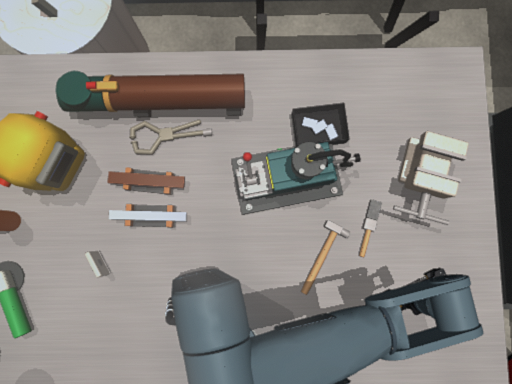

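The top view has up = +x and right = -y. The bright bar is at about px (147,215) and the old bar at (147,180). The shear is at (240-340,150-210) with its mouth facing left (+y), so the feed goes along about -y. The red ball is at (247,156).

```bash
cat > h.py <<'E'
import numpy as np, cv2
from scipy.spatial.transform import Rotation as R
def ray(ci,u,v):
    K=ci["mtx"]; d=np.array([(u-K[0,2])/K[0,0],-(v-K[1,2])/K[1,1],-1.])
    return np.array(ci["position"]),R.from_quat(ci["attitude"]).apply(d)
def plane(ci,u,v,z):
    p,d=ray(ci,u,v); return p+d*(z-p[2])/d[2]
def proj(ci,P):
    q=R.from_quat(ci["attitude"]).inv().apply(np.array(P)-ci["position"]); K=ci["mtx"]
    return np.array([K[0,2]-K[0,0]*q[...,0]/q[...,2],K[1,2]+K[1,1]*q[...,1]/q[...,2]]).T
def cross(a,b):
    (p,d),(q,e)=a,b; A=np.stack([d,-e],1); s=np.linalg.lstsq(A,q-p,rcond=None)[0]
    x,y=p+s[0]*d,q+s[1]*e; return (x+y)/2,np.linalg.norm(x-y)
def big(m):
    c,_=cv2.findContours(m.astype(np.uint8),cv2.RETR_EXTERNAL,cv2.CHAIN_APPROX_NONE); return max(c,key=cv2.contourArea)
def red(im):
    b,g,r=[im[...,i].astype(int) for i in range(3)]; return (r>130)&(g<70)&(b<70)
def pose(o):
    return o["tcp_pos"].round(1),R.from_quat(o["tool_rot"]).as_matrix().round(3)
E
python3 - <<'E'
from h import *; from plant import arm
t=cv2.imread("pics/top0.png"); s=cv2.imread("pics/scene0.png")
ct,cs=arm.camera_info("top"),arm.camera_info("scene")
m=np.zeros(t.shape[:2],bool); m[200:232,100:195]=True
hsv=cv2.cvtColor(t,cv2.COLOR_BGR2HSV); b,g,r=[t[...,i].astype(int) for i in range(3)]
c=big(m&(b>r+8)&(b>130)); rc=cv2.minAreaRect(c)
pts=np.array([plane(ct,u,v,48) for u,v in cv2.boxPoints(rc)]); print("bar",pts.round(1),pts.mean(0))
mt=red(t); k=np.zeros_like(mt);k[145:168,235:260]=1
ms=red(s); j=np.zeros_like(ms);j[165:190,270:298]=1
f=lambda m:cv2.minEnclosingCircle(big(m))[0]
a,bb=f(mt&k),f(ms&j); print(a,bb,cross(ray(ct,*a),ray(cs,*bb)))
cv2.imwrite("pics/c1.png",np.vstack([cv2.resize(t[135:220,220:350],(780,510),interpolation=cv2.INTER_CUBIC)]))
E
```

```text
bar [[446.4 385.   48. ]
 [477.8 385.   48. ]
 [467.8 128.1  48. ]
 [436.4 128.7  48. ]] [457.11902225 256.71018155  48.        ]
(246.7857208251953, 156.0) (285.0, 177.0) (array([618.30217592, -87.07494198, 229.0141027 ]), np.float64(0.9480194560094101))
```

View pics/c1.png

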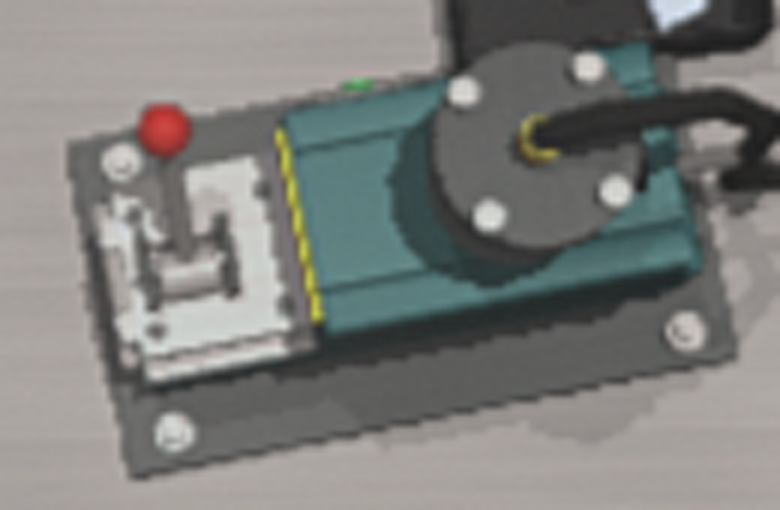

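Run:
```python
from h import *; from plant import arm
ct=arm.camera_info("top"); f=lambda u,v,z:plane(ct,220+u/6,135+v/6,z)
A,B,C=f(68,145,10),f(132,478,10),f(735,358,10)
print(A,B,C,np.linalg.norm(A-B),np.linalg.norm(C-B),np.degrees(np.arctan2(*(A-B)[:2])),np.degrees(np.arctan2(*(C-B)[1::-1])), np.degrees(np.arctan2(*(A-B)[1::-1])))
ball=plane(ct,246.8,156,222); 
for yaw in (-78,-79,-80,-81):
    r=R.from_euler('z',yaw,degrees=True); print(yaw,ball,"origin",ball-r.apply([45,64.9,222]), (A+B)/2)
o=arm.get_obs(); w=arm.camera_info("wrist"); T=R.from_quat(o["tool_rot"])
print("cam in tool",T.inv().apply(w["position"]-o["tcp_pos"]),(T.inv()*R.from_quat(w["attitude"])).as_matrix().round(3))
```

```text
[650.93968804 -27.60635729  10.        ] [455.49399632 -62.07583887  10.        ] [ 518.43137286 -412.6656324    10.        ] 198.46199528627358 356.1942120428222 79.99797203271194 -79.82274704882535 10.002027967288063
-78 [619.96113672 -86.59119068 222.        ] origin [547.12333135 -56.06801738   0.        ] [553.21684218 -44.84109808  10.        ]
-79 [619.96113672 -86.59119068 222.        ] origin [547.66712773 -54.80147122   0.        ] [553.21684218 -44.84109808  10.        ]
-80 [619.96113672 -86.59119068 222.        ] origin [ 5.48232946e+02 -5.35446085e+01  2.84217094e-14] [553.21684218 -44.84109808  10.        ]
-81 [619.96113672 -86.59119068 222.        ] origin [548.82061249 -52.29781213   0.        ] [553.21684218 -44.84109808  10.        ]
cam in tool [ 6.46032399e+01  6.15625478e-02 -1.46487088e+02] [[ 0.     0.967  0.255]
 [ 1.     0.    -0.001]
 [-0.001  0.255 -0.967]]
```

The shear yaw is about -80° and its mouth is near (548,-53). Next I'll move in front of the mouth for a close look with the wrist camera.

>>> carry_out(motion=[0.68, -1, -0.05, 0, 0, 0, 0.68, -1, -0.05, 0, 0, 0, 0.68, -1, -0.05, 0, 0, 0, 0.68, -1, -0.05, 0, 0, 0, 0.68, -1, -0.05, 0, 0, 0, 0.68, -1, -0.05, 0, 0, 0, 0.68, -1, -0.05, 0, 0, 0, 0.68, -1, -0.05, 0, 0, 0, 0.68, -1, -0.05, 0, 0, 0, 0.68, -1, -0.05, 0, 0, 0])

```text
t: 0.93
tcp_pos: [269.4, -292.7, 248.4]
tool_rot: [0.981, 0.195, -0.0, -0.0]
force: [0.0, 0.3, 0.1]
gripper_width: 88.0
```

>>> carry_out(motion=[0.68, -1, -0.05, 0, 0, 0, 0.68, -1, -0.05, 0, 0, 0, 0.68, -1, -0.05, 0, 0, 0, 0.68, -1, -0.05, 0, 0, 0, 0.68, -1, -0.05, 0, 0, 0, 0.68, -1, -0.05, 0, 0, 0, 0.68, -1, -0.05, 0, 0, 0, 0.68, -1, -0.05, 0, 0, 0, 0.68, -1, -0.05, 0, 0, 0, 0.68, -1, -0.05, 0, 0, 0])

```text
t: 1.77
tcp_pos: [318.2, -56.0, 258.6]
tool_rot: [0.981, 0.195, 0.0, -0.0]
force: [0.1, -0.2, 0.9]
gripper_width: 88.3
```

>>> carry_out(motion=[0, 0, 0, 0, 0, -0.0625, 0, 0, 0, 0, 0, -0.0625, 0, 0, 0, 0, 0, -0.0625, 0, 0, 0, 0, 0, -0.0625, 0, 0, 0, 0, 0, -0.0625, 0, 0, 0, 0, 0, -0.0625, 0, 0, 0, 0, 0, -0.0625, 0, 0, 0, 0, 0, -0.0625, 0, 0, 0, 0, 0, -0.0625, 0, 0, 0, 0, 0, -0.0625])

```text
t: 2.6
tcp_pos: [318.1, -57.1, 258.4]
tool_rot: [0.679, 0.735, -0.0, -0.0]
force: [0.5, 0.4, -0.1]
gripper_width: 88.0
```

>>> carry_out(motion=[0, 0, 0, 0, 0, -0.048, 0.1, 1, 0, 0, 0, 0, 0.1, 1, 0, 0, 0, 0, 0.1, 1, 0, 0, 0, 0, 0.1, 1, 0, 0, 0, 0, 0.1, 1, 0, 0, 0, 0, 0.1, 1, 0, 0, 0, 0, 0.1, 1, 0, 0, 0, 0, 0.1, 1, 0, 0, 0, 0, 0.1, 1, 0, 0, 0, 0])

```text
t: 3.43
tcp_pos: [493.4, -8.7, 258.2]
tool_rot: [0.645, 0.764, -0.0, -0.0]
force: [0.4, -1.5, 0.9]
gripper_width: 88.2
```

>>> carry_out(motion=[0.1, 0.6, 0, 0, 0, 0, 0.1, 0.6, 0, 0, 0, 0, 0.1, 0.6, 0, 0, 0, 0, 0, 0.5, 0, 0, 0, 0, 0, 0, 0, 0, 0, 0, 0, 0, 0, 0, 0, 0, 0, 0, 0, 0, 0, 0, 0, 0, 0, 0, 0, 0, 0, 0, 0, 0, 0, 0, 0, 0, 0, 0, 0, 0])

```text
t: 4.27
tcp_pos: [536.8, 4.3, 258.9]
tool_rot: [0.645, 0.764, 0.0, 0.0]
force: [-0.3, -0.6, 0.1]
gripper_width: 88.4
```

Run:
```python
from h import *; from plant import arm
import pickle
o=arm.get_obs(); w=arm.camera_info("wrist"); im=arm.capture("wrist"); cv2.imwrite("pics/w1.png",im); pickle.dump((o,w),open("w1.pkl","wb"))
cv2.imwrite("pics/w1v.png",cv2.resize(im,(800,600),interpolation=cv2.INTER_CUBIC)); print(pose(o))
r=R.from_euler('z',-79.9,degrees=True); O=np.array([548.2,-53.5,0])
for P in ([0,0,105],[2,45,122],[2,-45,122],[105,45,122],[105,-45,122],[45,64.9,222]): print(P,proj(w,O+r.apply(P)))
```

```text
(array([536.8,   4.3, 258.9]), array([[-0.168,  0.986,  0.   ],
       [ 0.986,  0.168, -0.   ],
       [-0.   ,  0.   , -1.   ]]))
[0, 0, 105] [261.75673901 231.04944488]
[2, 45, 122] [303.71025259 238.5679309 ]
[2, -45, 122] [220.04474677 239.15522317]
[105, 45, 122] [300.90131423 320.21800455]
[105, -45, 122] [223.86263453 320.72459041]
[45, 64.9, 222] [346.87319614 342.77632745]
```

View pics/w1v.png

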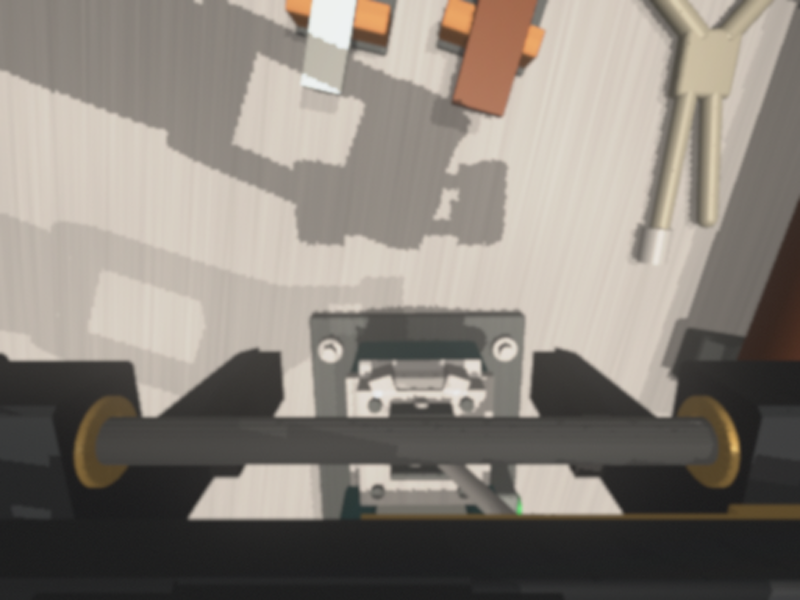

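The wrist view shows the foot's front corners at (310,313) and (523,313), and the guide from about 350 to 490 px. The bar that crosses the gripper hides part of the guide. I'll go closer for a better look.

>>> carry_out(motion=[-0.5, 0, -0.25, 0, 0, 0, -0.5, 0, -0.25, 0, 0, 0, -0.5, 0, -0.25, 0, 0, 0, -0.5, 0, -0.25, 0, 0, 0, -0.5, 0, -0.25, 0, 0, 0, 0, 0, 0, 0, 0, 0, 0, 0, 0, 0, 0, 0, 0, 0, 0, 0, 0, 0, 0, 0, 0, 0, 0, 0, 0, 0, 0, 0, 0, 0])

```text
t: 5.15
tcp_pos: [545.3, -44.4, 283.4]
tool_rot: [0.645, 0.764, -0.0, -0.0]
force: [0.2, 0.0, 0.2]
gripper_width: 88.1
```

Run:
```python
from h import *; from plant import arm
import pickle
o=arm.get_obs(); w=arm.camera_info("wrist"); im=arm.capture("wrist"); cv2.imwrite("pics/w2.png",im); pickle.dump((o,w),open("w2.pkl","wb"))
r=R.from_euler('z',-79.9,degrees=True); O=np.array([548.2,-53.5,0])
for P in ([0,0,105],[2,45,122],[2,-45,122],[105,45,122],[105,-45,122],[45,64.9,222]): print(P,proj(w,O+r.apply(P)))
cv2.imwrite("pics/w2v.png",cv2.resize(im[150:270,190:350],(800,600),interpolation=cv2.INTER_CUBIC)); print(pose(o))
```

```text
[0, 0, 105] [261.68019741 183.74707491]
[2, 45, 122] [302.16027526 188.65262573]
[2, -45, 122] [221.40326172 189.1571725 ]
[105, 45, 122] [299.4920984  271.53950395]
[105, -45, 122] [224.9142255  271.95951069]
[45, 64.9, 222] [342.56644146 269.39828912]
(array([545.3, -44.4, 283.4]), array([[-0.169,  0.986, -0.001],
       [ 0.986,  0.169,  0.   ],
       [ 0.   , -0.001, -1.   ]]))
```

View pics/w2v.png

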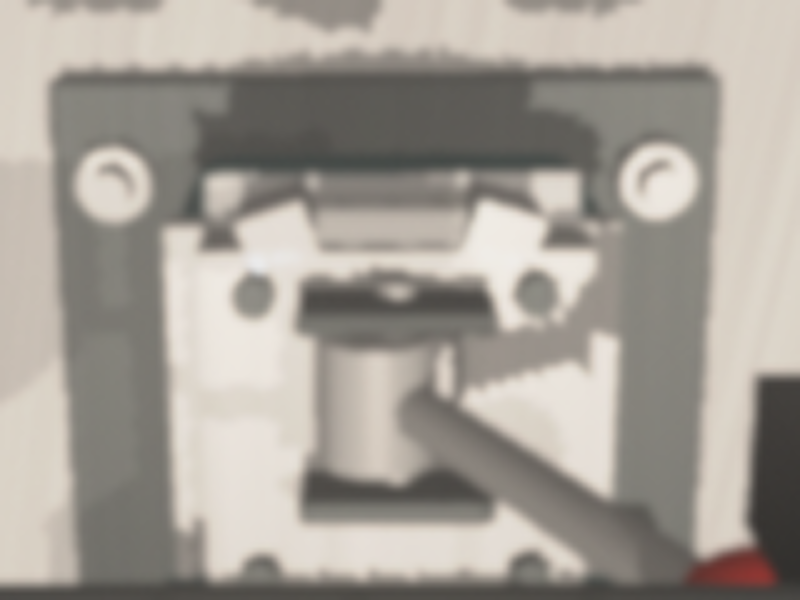

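The close view shows the guide, funnel, cheeks and screws all on one centre line. In crop pixels (scale 5, offset 190,150) the foot's front corners are (50,78) and (718,75), the bolts (112,185) and (660,180), and the screws (253,295) and (537,293). The cheeks span 300-495 and the funnel 318-462.

Run:
```python
from h import *; import pickle
o,w=pickle.load(open("w2.pkl","rb")); f=lambda u,v,z:plane(w,190+u/5,150+v/5,z)[:2]
prs={"foot":((50,78),(718,75),10),"bolt":((112,185),(660,180),15),"screw":((253,295),(537,293),122),"cheekF":((300,325),(495,325),142),"cheekB":((303,515),(490,515),142),"screwB":((262,572),(530,570),122),"funnel":((318,210),(462,210),100)}
M={}
for k,(a,b,z) in prs.items():
    A,B=f(*a,z),f(*b,z); d=B-A; M[k]=(A+B)/2; print(k,M[k].round(1),"len",np.linalg.norm(d).round(1),"yaw",(np.degrees(np.arctan2(d[1],d[0]))-90).round(2))
for yaw in(-79.5,-80):
    y=np.radians(yaw); X=np.array([np.cos(y),np.sin(y)]); Y=np.array([-X[1],X[0]])
    print(yaw,{k:((m@X).round(1),(m@Y).round(1)) for k,m in M.items()})
```

```text
foot [555.1 -45.9] len 198.7 yaw -80.01
bolt [561.  -76.5] len 164.2 yaw -79.73
screw [560.6 -77. ] len 64.5 yaw -79.84
cheekF [560.6 -77.5] len 41.6 yaw -80.27
cheekB [ 568.3 -121.3] len 41.4 yaw -80.26
screwB [ 573.2 -145.5] len 64.2 yaw -79.79
funnel [557.6 -63.3] len 34.5 yaw -80.27
-79.5 {'foot': (np.float64(146.2), np.float64(537.4)), 'bolt': (np.float64(177.5), np.float64(537.7)), 'screw': (np.float64(177.9), np.float64(537.2)), 'cheekF': (np.float64(178.4), np.float64(537.1)), 'cheekB': (np.float64(222.8), np.float64(536.7)), 'screwB': (np.float64(247.5), np.float64(537.0)), 'funnel': (np.float64(163.9), np.float64(536.7))}
-80 {'foot': (np.float64(141.5), np.float64(538.7)), 'bolt': (np.float64(172.8), np.float64(539.2)), 'screw': (np.float64(173.2), np.float64(538.7)), 'cheekF': (np.float64(173.7), np.float64(538.7)), 'cheekB': (np.float64(218.1), np.float64(538.6)), 'screwB': (np.float64(242.8), np.float64(539.2)), 'funnel': (np.float64(159.2), np.float64(538.1))}
```

The shear yaw is -80.0° with good agreement on the centre line. Next I'll hover over the bar.

>>> carry_out(motion=[0.975, -0.112, 0.4, 0, 0, 0, 0.975, -0.112, 0.4, 0, 0, 0, 0.975, -0.112, 0.4, 0, 0, 0, 0.975, -0.112, 0.4, 0, 0, 0, 0.975, -0.112, 0.4, 0, 0, 0, 0.975, -0.112, 0.4, 0, 0, 0, 0.975, -0.112, 0.4, 0, 0, 0, 0.975, -0.112, 0.4, 0, 0, 0, 0.975, -0.112, 0.4, 0, 0, 0, 0.975, -0.112, 0.4, 0, 0, 0])

```text
t: 6.03
tcp_pos: [490.0, 144.8, 203.3]
tool_rot: [0.645, 0.764, 0.0, -0.0]
force: [0.6, 1.1, -0.5]
gripper_width: 87.9
```

>>> carry_out(motion=[0.975, -0.112, 0.4, 0, 0, 0, 0.975, -0.112, 0.4, 0, 0, 0, 0.975, -0.112, 0.4, 0, 0, 0, 0.975, -0.112, 0.4, 0, 0, 0, 0.975, -0.112, 0.4, 0, 0, 0, 0.975, -0.112, 0.4, 0, 0, 0, 0, 0, 0, 0, 0, 0.052, 0, 0, 0, 0, 0, 0.052, 0, 0, 0, 0, 0, 0, 0, 0, 0, 0, 0, 0])

```text
t: 6.87
tcp_pos: [457.5, 257.0, 155.7]
tool_rot: [0.719, 0.695, -0.0, -0.0]
force: [0.0, -1.0, 1.1]
gripper_width: 88.1
```

Run:
```python
from h import *; from plant import arm
import pickle
o=arm.get_obs(); w=arm.camera_info("wrist"); im=arm.capture("wrist"); cv2.imwrite("pics/w3.png",im); print(pose(o))
print(proj(w,np.array([[462.1,385,48],[457.1,256.7,48],[452.1,128.4,48]])))
cv2.imwrite("pics/w3v.png",im)
```

```text
(array([457.5, 257. , 155.7]), array([[ 0.035,  0.999, -0.   ],
       [ 0.999, -0.035, -0.   ],
       [-0.   , -0.   , -1.   ]]))
[[260.69423296  36.73279653]
 [260.08124123 190.95128804]
 [259.60454544 310.87999568]]
```

View pics/w3v.png

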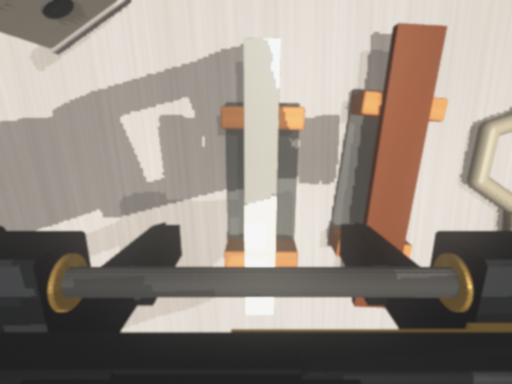

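The wrist picture shows the bar lined up under the tool, with ends at (262,38) and (260,315), and the old bar clear of the right finger. Now I'll go down and grip.

>>> carry_out(motion=[0, 0, 0.7, 0, 0, 0, 0, 0, 0.7, 0, 0, 0, 0, 0, 0.7, 0, 0, 0, 0, 0, 0.7, 0, 0, 0, 0, 0, 0.7, 0, 0, 0, 0, 0, 0.7, 0, 0, 0, 0, 0, 0.7, 0, 0, 0, 0, 0, 0.7, 0, 0, 0, 0, 0, 0.7, 0, 0, 0, 0, 0, 0.2, 0, 0, 0])

```text
t: 7.75
tcp_pos: [456.5, 256.0, 23.9]
tool_rot: [0.72, 0.694, -0.001, -0.001]
force: [-0.8, -0.6, 1.0]
gripper_width: 88.2
```

>>> carry_out(hand=1, motion=[0, 0, 0, 0, 0, 0, 0, 0, 0, 0, 0, 0, 0, 0, 0, 0, 0, 0, 0, 0, 0, 0, 0, 0, 0, 0, 0, 0, 0, 0, 0, 0, 0, 0, 0, 0, 0, 0, 0, 0, 0, 0, 0, 0, 0, 0, 0, 0, 0, 0, 0, 0, 0, 0, 0, 0, 0, 0, 0, 0])

```text
t: 8.58
tcp_pos: [457.7, 256.7, 25.8]
tool_rot: [0.721, 0.693, 0.0, -0.0]
force: [-0.5, -0.8, 1.8]
gripper_width: 29.1
```

Gripped with an opening of 29 mm. I'll lift, turn to the feed direction and bring the bar up to about 25 mm before the mouth.

>>> carry_out(motion=[0, 0, -0.5, 0, 0, 0, 0, 0, -0.9, 0, 0, 0, 0, 0, -0.9, 0, 0, 0, 0, 0, -0.76, 0, 0, 0, 0, 0, 0, 0, 0, -0.0537, 0, 0, 0, 0, 0, -0.0537, -0.5, 0.12, 0, 0, 0, 0, -0.72, 0.18, 0, 0, 0, 0, -0.75, 0.19, 0, 0, 0, 0, -0.75, 0.19, 0, 0, 0, 0])

```text
t: 9.42
tcp_pos: [480.2, 204.3, 86.5]
tool_rot: [0.643, 0.765, -0.001, -0.0]
force: [-1.0, -0.1, -5.2]
gripper_width: 29.4
```

>>> carry_out(motion=[-0.75, 0.19, 0, 0, 0, 0, -0.75, 0.19, 0, 0, 0, 0, -0.75, 0.19, 0, 0, 0, 0, -0.75, 0.19, 0, 0, 0, 0, -0.75, 0.19, 0, 0, 0, 0, -0.75, 0.19, 0, 0, 0, 0, -0.75, 0.19, 0, 0, 0, 0, -0.55, 0.15, 0, 0, 0, 0, 0, 0, 0, 0, 0, 0, 0, 0, 0, 0, 0, 0])

```text
t: 10.25
tcp_pos: [529.8, 95.8, 86.6]
tool_rot: [0.643, 0.765, -0.0, -0.0]
force: [-0.1, 0.1, -5.9]
gripper_width: 29.1
```

```bash
cat >> h.py <<'E'
AX=np.array([.1736,-.9848]); AY=np.array([.9848,.1736])
def rep(arm,n=1):
    o=arm.get_obs(); p=o["tcp_pos"]; m=R.from_quat(o["tool_rot"]).as_matrix()
    f=o["force"]; print("t",round(o["t"],2),"X %.1f Y %.1f z %.1f"%(p[:2]@AX-152,p[:2]@AY-538.2,p[2]),"yaw %.2f"%np.degrees(np.arctan2(m[1,0],m[0,0])),"tilt",m[2].round(3),"F feed %.1f lat %.1f z %.1f"%(f[:2]@AX,f[:2]@AY,f[2]),"tq",o["torque"].round(2),"w %.1f"%o["gripper_width"])
E
python3 - <<'E'
from h import *; from plant import arm
rep(arm); w=arm.camera_info("wrist"); im=arm.capture("wrist"); rep(arm); arm.capture("top"); rep(arm)
s=arm.capture("scene"); rep(arm)
cv2.imwrite("pics/w4.png",im)
v=np.hstack([cv2.resize(im[20:350],(400,300)),cv2.resize(s[120:270,190:390],(400,300),interpolation=cv2.INTER_CUBIC)])
cv2.imwrite("pics/w4v.png",v)
E
```

```text
t 10.25 X -154.4 Y 0.2 z 86.6 yaw 99.90 tilt [ 0.    -0.001 -1.   ] F feed -0.1 lat -0.1 z -5.9 tq [-0.02 -0.05  0.  ] w 29.1
t 10.3 X -155.0 Y -0.0 z 86.6 yaw 99.97 tilt [ 0.001 -0.001 -1.   ] F feed 0.1 lat -0.7 z -4.3 tq [ 0.03 -0.08 -0.03] w 29.7
t 10.35 X -155.4 Y -0.1 z 86.6 yaw 100.02 tilt [ 0.001 -0.001 -1.   ] F feed -0.2 lat 0.7 z -4.2 tq [-0.02 -0.09  0.04] w 29.4
t 10.4 X -155.6 Y -0.0 z 86.7 yaw 100.06 tilt [ 0.    -0.001 -1.   ] F feed 0.2 lat 0.0 z -5.2 tq [-0.03 -0.13  0.01] w 29.1
```

View pics/w4v.png

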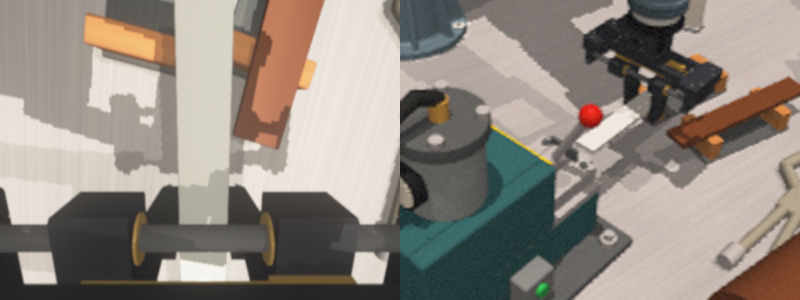

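The bar is level, yaw 100.0° and lateral 0.0. I'm feeding gently into the flare.

>>> carry_out(motion=[-0.3, 0, 0, 0, 0, 0, -0.3, 0, 0, 0, 0, 0, -0.3, 0, 0, 0, 0, 0, -0.2, 0, 0, 0, 0, 0, -0.2, 0, 0, 0, 0, 0, -0.1, 0, 0, 0, 0, 0, -0.1, 0, 0, 0, 0, 0, -0.1, 0, 0, 0, 0, 0, -0.1, 0, 0, 0, 0, 0, -0.1, 0, 0, 0, 0, 0])

```text
t: 11.23
tcp_pos: [536.3, 60.9, 86.9]
tool_rot: [0.642, 0.766, -0.0, -0.0]
force: [0.3, 0.6, -4.1]
gripper_width: 29.1
```

```bash
python3 -c "
from h import *; from plant import arm
rep(arm)"
```

```text
t 11.23 X -118.9 Y 0.5 z 86.9 yaw 100.08 tilt [ 0. -0. -1.] F feed -0.6 lat 0.4 z -4.1 tq [ 0.01 -0.1   0.05] w 29.1
```

>>> carry_out(motion=[-0.1, 0, 0, 0, 0, 0, -0.1, 0, 0, 0, 0, 0, -0.1, 0, 0, 0, 0, 0, -0.1, 0, 0, 0, 0, 0, -0.1, 0, 0, 0, 0, 0, -0.1, 0, 0, 0, 0, 0, -0.1, 0, 0, 0, 0, 0, -0.1, 0, 0, 0, 0, 0, -0.1, 0, 0, 0, 0, 0, -0.1, 0, 0, 0, 0, 0])

```text
t: 12.07
tcp_pos: [539.8, 41.1, 86.9]
tool_rot: [0.642, 0.766, -0.0, -0.0]
force: [0.5, -0.9, -3.9]
gripper_width: 29.5
```

```bash
python3 -c "
from h import *; from plant import arm
rep(arm)"
```

```text
t 12.07 X -98.8 Y 0.6 z 86.9 yaw 100.07 tilt [ 0. -0. -1.] F feed 0.9 lat 0.4 z -3.9 tq [-0.   -0.1  -0.05] w 29.5
```

>>> carry_out(motion=[-0.15, -0.01, 0, 0, 0, 0, -0.15, -0.01, 0, 0, 0, 0, -0.15, -0.01, 0, 0, 0, 0, -0.15, 0, 0, 0, 0, 0, -0.15, 0, 0, 0, 0, 0, -0.15, 0, 0, 0, 0, 0, -0.15, 0, 0, 0, 0, 0, -0.15, 0, 0, 0, 0, 0, -0.15, 0, 0, 0, 0, 0, -0.15, 0, 0, 0, 0, 0])

```text
t: 12.9
tcp_pos: [544.5, 11.4, 86.9]
tool_rot: [0.642, 0.766, 0.0, -0.0]
force: [-0.2, 0.1, -5.2]
gripper_width: 29.3
```

```bash
python3 -c "
from h import *; from plant import arm
rep(arm)"
```

```text
t 12.9 X -68.7 Y 0.0 z 86.9 yaw 100.07 tilt [ 0.  0. -1.] F feed -0.1 lat -0.2 z -5.2 tq [-0.02 -0.09 -0.  ] w 29.3
```

>>> carry_out(motion=[-0.12, 0, 0, 0, 0, 0, -0.12, 0, 0, 0, 0, 0, -0.12, 0, 0, 0, 0, 0, -0.12, 0, 0, 0, 0, 0, -0.12, 0, 0, 0, 0, 0, -0.12, 0, 0, 0, 0, 0, -0.12, 0, 0, 0, 0, 0, -0.12, 0, 0, 0, 0, 0, -0.12, 0, 0, 0, 0, 0, -0.12, 0, 0, 0, 0, 0])

```text
t: 13.73
tcp_pos: [548.8, -11.7, 86.9]
tool_rot: [0.642, 0.767, 0.0, -0.0]
force: [1.9, 5.1, -5.3]
gripper_width: 29.5
```

```bash
python3 -c "
from h import *; from plant import arm
rep(arm)"
```

```text
t 13.73 X -45.2 Y 0.2 z 86.9 yaw 100.10 tilt [ 0.001  0.    -1.   ] F feed -4.7 lat 2.7 z -5.3 tq [ 0.58 -0.28  0.23] w 29.5
```

The bar has entered the shoe, with about 5 N drag. I'll open the gripper, slide it back 88 mm along the bar and look before I regrip.

>>> carry_out(hand=0.4, motion=[0, 0, 0, 0, 0, 0, 0, 0, 0, 0, 0, 0, 0, 0, 0, 0, 0, 0, 0, 0, 0, 0, 0, 0, 0, 0, 0, 0, 0, 0, 0.3, 0, 0, 0, 0, 0, 1, 0, 0, 0, 0, 0, 1, 0, 0, 0, 0, 0, 1, 0, 0, 0, 0, 0, 1, 0, 0, 0, 0, 0])

```text
t: 14.57
tcp_pos: [533.3, 73.8, 87.0]
tool_rot: [0.642, 0.766, 0.0, 0.0]
force: [0.2, -0.9, -0.2]
gripper_width: 52.8
```

Run:
```python
from h import *; from plant import arm
rep(arm); im=arm.capture("wrist"); s=arm.capture("scene"); rep(arm)
v=np.hstack([cv2.resize(im,(400,300)),cv2.resize(s[120:270,190:390],(400,300),interpolation=cv2.INTER_CUBIC)])
cv2.imwrite("pics/w5v.png",v)
```

```text
t 14.57 X -132.1 Y -0.2 z 87.0 yaw 100.05 tilt [-0.  0. -1.] F feed 0.9 lat -0.0 z -0.2 tq [-0.06 -0.09  0.03] w 52.8
t 14.67 X -133.7 Y -0.5 z 86.8 yaw 100.24 tilt [ 0.001 -0.001 -1.   ] F feed -0.1 lat 0.4 z 0.4 tq [-0.03 -0.09  0.05] w 52.8
```

View pics/w5v.png

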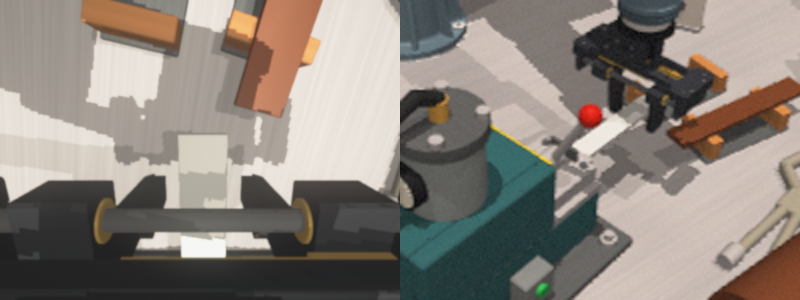

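Bar held by the guide; its rear end is at (178-227,134) in the left panel, i.e. X ≈ -175 as expected. Regrip about 41 mm from the rear end.

>>> carry_out(hand=1, motion=[0, 0, 0, 0, 0, 0, 0, 0, 0, 0, 0, 0, 0, 0, 0, 0, 0, 0, 0, 0, 0, 0, 0, 0, 0, 0, 0, 0, 0, 0, 0, 0, 0, 0, 0, 0, 0, 0, 0, 0, 0, 0, 0, 0, 0, 0, 0, 0, 0, 0, 0, 0, 0, 0, 0, 0, 0, 0, 0, 0])

```text
t: 15.5
tcp_pos: [533.9, 71.9, 87.0]
tool_rot: [0.642, 0.766, -0.0, 0.001]
force: [1.1, -5.3, -0.2]
gripper_width: 29.4
```

```bash
python3 -c "
from h import *; from plant import arm
rep(arm)"
```

```text
t 15.5 X -130.2 Y 0.1 z 87.0 yaw 100.06 tilt [-0.001  0.    -1.   ] F feed 5.5 lat 0.2 z -0.2 tq [-0.88 -0.1  -0.05] w 29.4
```

>>> carry_out(motion=[0, 0, -0.05, 0, 0, 0, 0, 0, -0.05, 0, 0, 0, 0, 0, 0, 0, 0, 0, 0, 0, 0, 0, 0, 0, 0, 0, 0, 0, 0, 0, 0, 0, 0, 0, 0, 0, 0, 0, 0, 0, 0, 0, 0, 0, 0, 0, 0, 0, 0, 0, 0, 0, 0, 0, 0, 0, 0, 0, 0, 0])

```text
t: 16.33
tcp_pos: [533.5, 72.6, 88.7]
tool_rot: [0.642, 0.766, -0.0, -0.0]
force: [1.4, -5.2, -2.9]
gripper_width: 29.4
```

```bash
python3 -c "
from h import *; from plant import arm
rep(arm)"
```

```text
t 16.33 X -130.9 Y -0.2 z 88.7 yaw 100.07 tilt [-0. -0. -1.] F feed 5.4 lat 0.5 z -2.9 tq [-0.69 -0.24 -0.  ] w 29.4
```

Now the regripped feed: 22 mm quickly, then small steps while feeling for the stop.

>>> carry_out(motion=[-0.12, 0, 0, 0, 0, 0, -0.12, 0, 0, 0, 0, 0, -0.12, 0, 0, 0, 0, 0, -0.12, 0, 0, 0, 0, 0, -0.12, 0, 0, 0, 0, 0, -0.12, 0, 0, 0, 0, 0, -0.12, 0, 0, 0, 0, 0, -0.12, 0, 0, 0, 0, 0, -0.12, 0, 0, 0, 0, 0, -0.05, 0, 0, 0, 0, 0])

```text
t: 17.17
tcp_pos: [536.8, 52.7, 88.6]
tool_rot: [0.642, 0.767, 0.001, -0.002]
force: [-0.7, 7.5, -1.4]
gripper_width: 29.5
```

```bash
python3 -c "
from h import *; from plant import arm
rep(arm)"
```

```text
t 17.17 X -110.7 Y -0.4 z 88.6 yaw 100.09 tilt [ 0.004 -0.001 -1.   ] F feed -7.5 lat 0.6 z -1.4 tq [1.13 0.05 0.05] w 29.5
```

>>> carry_out(motion=[-0.02, 0, 0, 0, 0, 0, -0.02, 0, 0, 0, 0, 0, -0.02, 0, 0, 0, 0, 0, -0.02, 0, 0, 0, 0, 0, -0.02, 0, 0, 0, 0, 0, -0.02, 0, 0, 0, 0, 0, -0.02, 0, 0, 0, 0, 0, 0, 0, 0, 0, 0, 0, 0, 0, 0, 0, 0, 0, 0, 0, 0, 0, 0, 0])

```text
t: 18.0
tcp_pos: [537.2, 50.1, 88.6]
tool_rot: [0.642, 0.767, 0.001, -0.002]
force: [0.0, 8.5, -1.6]
gripper_width: 29.4
```

```bash
python3 -c "
from h import *; from plant import arm
rep(arm)"
```

```text
t 18.0 X -108.1 Y -0.4 z 88.6 yaw 100.09 tilt [ 0.004 -0.001 -1.   ] F feed -8.4 lat 1.5 z -1.6 tq [ 1.06 -0.    0.04] w 29.4
```

The arm gives about 5 N/mm, so 4 mm steps stay under roughly 21 N on the stop. I'm feeling on, watching force y.

>>> carry_out(motion=[-0.03, 0, 0, 0, 0, 0, -0.03, 0, 0, 0, 0, 0, -0.03, 0, 0, 0, 0, 0, -0.03, 0, 0, 0, 0, 0, -0.03, 0, 0, 0, 0, 0, -0.03, 0, 0, 0, 0, 0, -0.02, 0, 0, 0, 0, 0, 0, 0, 0, 0, 0, 0, 0, 0, 0, 0, 0, 0, 0, 0, 0, 0, 0, 0])

```text
t: 18.83
tcp_pos: [537.9, 46.2, 88.6]
tool_rot: [0.642, 0.767, 0.001, -0.002]
force: [-1.2, 7.2, -1.7]
gripper_width: 29.6
```

>>> carry_out(motion=[-0.03, 0, 0, 0, 0, 0, -0.03, 0, 0, 0, 0, 0, -0.03, 0, 0, 0, 0, 0, -0.03, 0, 0, 0, 0, 0, -0.03, 0, 0, 0, 0, 0, -0.03, 0, 0, 0, 0, 0, -0.02, 0, 0, 0, 0, 0, 0, 0, 0, 0, 0, 0, 0, 0, 0, 0, 0, 0, 0, 0, 0, 0, 0, 0])

```text
t: 19.67
tcp_pos: [538.6, 42.8, 88.6]
tool_rot: [0.642, 0.767, 0.001, -0.002]
force: [-0.8, 8.3, -1.0]
gripper_width: 29.5
```

>>> carry_out(motion=[-0.03, 0, 0, 0, 0, 0, -0.03, 0, 0, 0, 0, 0, -0.03, 0, 0, 0, 0, 0, -0.03, 0, 0, 0, 0, 0, -0.03, 0, 0, 0, 0, 0, 0, 0, 0, 0, 0, 0, 0, 0, 0, 0, 0, 0, 0, 0, 0, 0, 0, 0, 0, 0, 0, 0, 0, 0, 0, 0, 0, 0, 0, 0])

```text
t: 20.5
tcp_pos: [538.8, 41.4, 88.6]
tool_rot: [0.642, 0.767, 0.002, -0.003]
force: [-1.6, 15.7, 0.5]
gripper_width: 29.5
```

Resistance has risen: about 8 N above the drag, with only 1.4 mm of advance out of 3. I'll push 0.8 mm more to confirm it is solid.

>>> carry_out(motion=[-0.01, 0, 0, 0, 0, 0, -0.01, 0, 0, 0, 0, 0, -0.01, 0, 0, 0, 0, 0, -0.01, 0, 0, 0, 0, 0, 0, 0, 0, 0, 0, 0, 0, 0, 0, 0, 0, 0, 0, 0, 0, 0, 0, 0, 0, 0, 0, 0, 0, 0, 0, 0, 0, 0, 0, 0, 0, 0, 0, 0, 0, 0])

```text
t: 21.33
tcp_pos: [538.8, 41.4, 88.6]
tool_rot: [0.642, 0.767, 0.002, -0.004]
force: [-2.2, 18.4, 1.1]
gripper_width: 29.5
```

Run:
```python
from h import *; from plant import arm
rep(arm); im=arm.capture("wrist"); rep(arm)
cv2.imwrite("pics/w6.png",im)
```

```text
t 21.33 X -99.2 Y -0.5 z 88.6 yaw 100.11 tilt [ 0.009 -0.001 -1.   ] F feed -18.5 lat 1.0 z 1.1 tq [2.88 0.22 0.01] w 29.5
t 21.38 X -99.2 Y -0.5 z 88.6 yaw 100.10 tilt [ 0.009 -0.001 -1.   ] F feed -19.3 lat 1.7 z 0.9 tq [2.87 0.19 0.09] w 29.0
```

It is solid: no movement, 19 N total, about 11 N on the stop. I'll cross-check the stop depth against the shear's landmarks before letting go.

Run:
```python
from h import *; from plant import arm
import pickle
o,w=pickle.load(open("w2.pkl","rb")); X=lambda p:(p[:2]@AX).round(1)
print("front edge z122 v250",X(plane(w,268,150+250/5,122)),"v168,z122",X(plane(w,268,150+168/5,122)),"v168 z100",X(plane(w,268,183.6,100)),"v168,z70",X(plane(w,268,183.6,70)))
ct=arm.camera_info("top"); print("yellow z195",X(plane(ct,220+299/6,135+225/6,195)),"guide front c1 z122",X(plane(ct,220+118/6,135+285/6,122)),"foot end",X(plane(ct,220+700/6,135+190/6,10)))
im=cv2.imread("pics/w6.png"); g=cv2.cvtColor(im,cv2.COLOR_BGR2GRAY)
print(np.abs(np.diff(g[120:230,255:262].mean(1))).round(0).astype(int))
cv2.imwrite("pics/w6v.png",im[100:260,180:340].repeat(3,0).repeat(3,1))
```

```text
front edge z122 v250 162.8 v168,z122 143.8 v168 z100 148.9 v168,z70 155.7
yellow z195 252.6 guide front c1 z122 155.2 foot end 497.3
[ 0  0  0  0  0  0  0  1  0  0  0  0  0  0  0  0  0  0  0  0  0  0  0  0
  0  0  0  0  0  0  0  0  0  0  0  0  0  0  0  0  0  0  0  3  7  4 15 23
 16  7  1  0  0  0  0  0  0  0  0  0  0  0  0  0  0  0  0  0  0  0  0  0
  0  0  0  0  0  0  0  0  0  0  0  0  0  0  0  0  0  0  0  0  0  0  0  0
  0  0  1  2  4  4  9 11  5  1  0  1  0]
```

View pics/w6v.png

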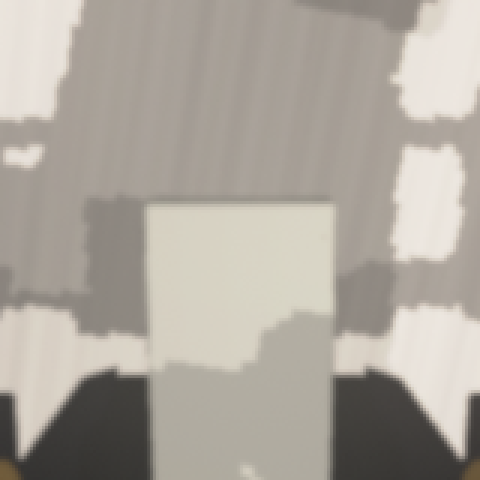

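>>> carry_out(motion=[0.1, 0, 0, 0, 0, 0, 0.1, 0, 0, 0, 0, 0, 0.1, 0, 0, 0, 0, 0, 0.1, 0, 0, 0, 0, 0, 0.1, 0, -0.05, 0, 0, 0, 0, 0, -0.03, 0, 0, 0, 0, 0, 0, 0, 0, 0, 0, 0, 0, 0, 0, 0, 0, 0, 0, 0, 0, 0, 0, 0, 0, 0, 0, 0])

```text
t: 22.22
tcp_pos: [538.4, 45.7, 90.5]
tool_rot: [0.642, 0.766, -0.0, 0.0]
force: [1.3, -3.1, -3.7]
gripper_width: 29.3
```

```bash
python3 -c "
from h import *; from plant import arm
rep(arm)"
```

```text
t 22.22 X -103.5 Y -0.0 z 90.5 yaw 100.06 tilt [-0. -0. -1.] F feed 3.2 lat 0.7 z -3.7 tq [-0.47 -0.23 -0.01] w 29.3
```

>>> carry_out(motion=[-0.07, 0, 0, 0, 0, 0, -0.07, 0, 0, 0, 0, 0, -0.07, 0, 0, 0, 0, 0, -0.05, 0, 0, 0, 0, 0, -0.04, 0, 0, 0, 0, 0, -0.03, 0, 0, 0, 0, 0, -0.02, 0, 0, 0, 0, 0, 0, 0, 0, 0, 0, 0, 0, 0, 0, 0, 0, 0, 0, 0, 0, 0, 0, 0])

```text
t: 23.05
tcp_pos: [538.7, 41.5, 90.1]
tool_rot: [0.642, 0.767, 0.001, -0.002]
force: [-0.6, 8.8, -2.9]
gripper_width: 29.2
```

```bash
python3 -c "
from h import *; from plant import arm
rep(arm)"
```

```text
t 23.05 X -99.3 Y -0.5 z 90.1 yaw 100.09 tilt [ 0.004 -0.001 -1.   ] F feed -8.7 lat 0.9 z -2.9 tq [ 1.43  0.02 -0.03] w 29.2
```

>>> carry_out(motion=[-0.03, 0, 0, 0, 0, 0, -0.03, 0, 0, 0, 0, 0, -0.03, 0, 0, 0, 0, 0, -0.02, 0, 0, 0, 0, 0, 0, 0, 0, 0, 0, 0, 0, 0, 0, 0, 0, 0, 0, 0, 0, 0, 0, 0, 0, 0, 0, 0, 0, 0, 0, 0, 0, 0, 0, 0, 0, 0, 0, 0, 0, 0])

```text
t: 23.88
tcp_pos: [538.7, 41.4, 90.1]
tool_rot: [0.642, 0.767, 0.002, -0.003]
force: [-1.3, 17.2, -1.3]
gripper_width: 29.5
```

```bash
python3 -c "
from h import *; from plant import arm
rep(arm)"
```

```text
t 23.88 X -99.2 Y -0.5 z 90.1 yaw 100.10 tilt [ 0.007 -0.001 -1.   ] F feed -17.1 lat 1.7 z -1.3 tq [2.76 0.14 0.09] w 29.5
```

It stopped at the same X (-99.2) with the bar held higher, so this is the stop. I'll lower slightly under light pressure, then open and back the gripper off along the bar and up.

>>> carry_out(motion=[0, 0, 0.03, 0, 0, 0, 0, 0, 0.03, 0, 0, 0, 0, 0, 0.02, 0, 0, 0, 0, 0, 0, 0, 0, 0, 0, 0, 0, 0, 0, 0, 0, 0, 0, 0, 0, 0, 0, 0, 0, 0, 0, 0, 0, 0, 0, 0, 0, 0, 0, 0, 0, 0, 0, 0, 0, 0, 0, 0, 0, 0])

```text
t: 24.72
tcp_pos: [538.7, 41.4, 89.1]
tool_rot: [0.642, 0.767, 0.002, -0.003]
force: [-3.6, 17.1, 4.2]
gripper_width: 29.8
```

>>> carry_out(hand=0.3, motion=[0, 0, 0, 0, 0, 0, 0, 0, 0, 0, 0, 0, 0, 0, 0, 0, 0, 0, 0, 0, 0, 0, 0, 0, 0, 0, 0, 0, 0, 0, 0, 0, 0, 0, 0, 0, 0, 0, 0, 0, 0, 0, 0, 0, 0, 0, 0, 0, 0, 0, 0, 0, 0, 0, 0, 0, 0, 0, 0, 0])

```text
t: 25.55
tcp_pos: [540.0, 36.8, 88.9]
tool_rot: [0.642, 0.766, -0.0, -0.0]
force: [0.4, -0.6, 1.0]
gripper_width: 61.6
```

Run:
```python
from h import *; from plant import arm
rep(arm); im=arm.capture("wrist"); cv2.imwrite("pics/w7.png",im); rep(arm)
g=cv2.cvtColor(im,cv2.COLOR_BGR2GRAY); d=np.abs(np.diff(g[120:230,255:262].mean(1))); print("edge rows",[(120+i,int(x)) for i,x in enumerate(d) if x>6])
w=arm.camera_info("wrist"); print([(plane(w,258,v,z)[:2]@AX-152).round(1) for v in(166,168,170) for z in(105,109)])
```

```text
t 25.55 X -94.5 Y -0.0 z 88.9 yaw 100.07 tilt [ 0. -0. -1.] F feed 0.7 lat 0.3 z 1.0 tq [ 0.04 -0.07  0.04] w 61.6
t 25.6 X -94.5 Y 0.0 z 88.9 yaw 100.07 tilt [-0.  0. -1.] F feed -0.2 lat 0.4 z 0.2 tq [-0.1  -0.17 -0.04] w 61.6
edge rows [(155, 7), (157, 20), (158, 23), (159, 11), (219, 7), (220, 6)]
[np.float64(-138.0), np.float64(-138.7), np.float64(-137.1), np.float64(-137.8), np.float64(-136.1), np.float64(-136.9)]
```

Released; the rear end is at X ≈ -142, still home. Now for the lever: up, across to the ball's +y side, and close the fingers on the way.

>>> carry_out(motion=[0, 0, -0.94, 0, 0, 0, 0, 0, -0.94, 0, 0, 0, 0, 0, -0.94, 0, 0, 0, 0, 0, -0.94, 0, 0, 0, 0, 0, -0.94, 0, 0, 0, 0, 0, -0.94, 0, 0, 0, 0, 0, -0.94, 0, 0, 0, 0, 0, -0.94, 0, 0, 0, 0, 1, 0, 0, 0, 0, 0, 1, 0, 0, 0, 0])

```text
t: 26.43
tcp_pos: [580.5, 43.8, 241.5]
tool_rot: [0.642, 0.766, 0.001, 0.002]
force: [0.7, 0.6, -0.7]
gripper_width: 61.6
```

>>> carry_out(hand=1, motion=[0, 0.85, 0, 0, 0, 0, 0, 0.85, 0, 0, 0, 0, 0, 0.85, 0, 0, 0, 0, 0, 0.85, 0, 0, 0, 0, -1, 0, 0, 0, 0, 0, -1, 0, 0, 0, 0, 0, -1, 0, 0, 0, 0, 0, -1, 0, 0, 0, 0, 0, -1, 0, 0, 0, 0, 0, -1, 0, 0, 0, 0, 0])

```text
t: 27.27
tcp_pos: [667.3, -63.3, 239.1]
tool_rot: [0.642, 0.766, -0.0, -0.0]
force: [-0.3, -0.1, 1.5]
gripper_width: 0.2
```

>>> carry_out(motion=[-0.85, 0, 0, 0, 0, 0, 0, 0, 0.4, 0, 0, 0, 0, 0, 0.4, 0, 0, 0, 0, 0, 0.4, 0, 0, 0, 0, 0, 0, 0, 0, 0, 0, 0, 0, 0, 0, 0, 0, 0, 0, 0, 0, 0, 0, 0, 0, 0, 0, 0, 0, 0, 0, 0, 0, 0, 0, 0, 0, 0, 0, 0])

```text
t: 28.1
tcp_pos: [670.5, -79.0, 215.9]
tool_rot: [0.642, 0.767, 0.0, 0.0]
force: [0.2, -0.1, 0.3]
gripper_width: 0.5
```

Run:
```python
from h import *; from plant import arm
rep(arm); s=arm.capture("scene"); t=arm.capture("top"); w=arm.capture("wrist"); rep(arm)
v=np.hstack([cv2.resize(s[120:270,190:390],(400,300),interpolation=cv2.INTER_CUBIC),cv2.resize(t[120:270,160:360],(400,300),interpolation=cv2.INTER_CUBIC)])
cv2.imwrite("pics/s7v.png",v)
```

```text
t 28.1 X 42.2 Y 108.4 z 215.9 yaw 100.09 tilt [-0.     0.001 -1.   ] F feed 0.1 lat 0.2 z 0.3 tq [-0.02 -0.06  0.05] w 0.5
t 28.25 X 42.3 Y 108.3 z 215.6 yaw 100.07 tilt [-0.  0. -1.] F feed 0.3 lat 0.4 z -0.3 tq [-0.06 -0.13 -0.  ] w 0.4
```

View pics/s7v.png

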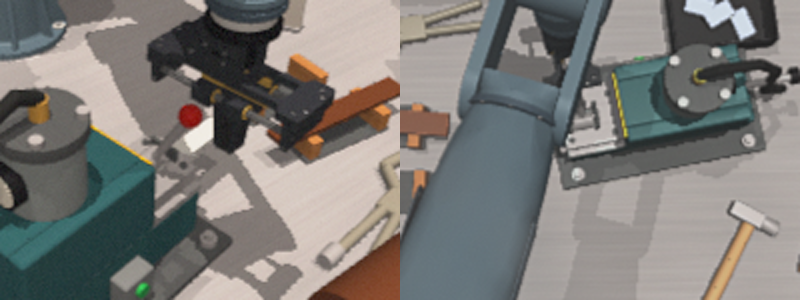

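The closed fingers stand on the ball's +y side, at (230,120) against the ball at (190,115) in the scene crop. I'll swing it over.

>>> carry_out(motion=[0, -0.2, 0, 0, 0, 0, 0, -0.2, 0, 0, 0, 0, 0, -0.2, 0, 0, 0, 0, 0, -0.2, 0, 0, 0, 0, 0, -0.2, 0, 0, 0, 0, 0, -0.2, 0, 0, 0, 0, 0, -0.2, 0, 0, 0, 0, 0, -0.2, 0, 0, 0, 0, 0, -0.2, 0, 0, 0, 0, 0, -0.2, 0, 0, 0, 0])

```text
t: 29.08
tcp_pos: [631.8, -86.4, 216.8]
tool_rot: [0.642, 0.766, 0.001, 0.002]
force: [2.7, 0.7, 4.0]
gripper_width: 0.4
```

```bash
python3 -c "
from h import *; from plant import arm
rep(arm)"
```

```text
t 29.08 X 42.7 Y 69.0 z 216.8 yaw 100.08 tilt [-0.001  0.003 -1.   ] F feed -0.2 lat 2.8 z 4.0 tq [ 0.03 -0.53 -0.01] w 0.4
```

>>> carry_out(motion=[0, -0.25, 0, 0, 0, 0, 0, -0.25, 0, 0, 0, 0, 0, -0.25, 0, 0, 0, 0, 0, -0.25, 0, 0, 0, 0, 0, -0.25, 0, 0, 0, 0, 0, -0.25, 0, 0, 0, 0, 0, -0.25, 0, 0, 0, 0, 0, -0.25, 0, 0, 0, 0, 0, -0.25, 0, 0, 0, 0, 0, -0.25, 0, 0, 0, 0])

```text
t: 29.92
tcp_pos: [581.1, -94.9, 215.2]
tool_rot: [0.642, 0.766, -0.0, -0.0]
force: [2.6, 1.1, 1.2]
gripper_width: 0.7
```

```bash
python3 -c "
from h import *; from plant import arm
rep(arm)"
```

```text
t 29.92 X 42.4 Y 17.6 z 215.2 yaw 100.07 tilt [ 0. -0. -1.] F feed -0.6 lat 2.8 z 1.2 tq [ 0.01 -0.36  0.03] w 0.7
```

>>> carry_out(motion=[0, -0.2, 0, 0, 0, 0, 0, -0.2, 0, 0, 0, 0, 0, -0.2, 0, 0, 0, 0, 0, -0.2, 0, 0, 0, 0, 0, -0.2, 0, 0, 0, 0, 0, -0.15, 0, 0, 0, 0, 0, -0.15, 0, 0, 0, 0, 0, -0.15, 0, 0, 0, 0, 0, -0.1, 0, 0, 0, 0, 0, 0, 0, 0, 0, 0])

```text
t: 30.75
tcp_pos: [550.8, -100.3, 215.3]
tool_rot: [0.642, 0.766, -0.0, -0.0]
force: [2.1, 1.7, -1.5]
gripper_width: 0.7
```

```bash
python3 -c "
from h import *; from plant import arm
rep(arm)"
```

```text
t 30.75 X 42.4 Y -13.2 z 215.3 yaw 100.07 tilt [ 0. -0. -1.] F feed -1.3 lat 2.4 z -1.5 tq [ 0.05 -0.47 -0.02] w 0.7
```

>>> carry_out(motion=[0, -0.1, 0, 0, 0, 0, 0, -0.1, 0, 0, 0, 0, 0, -0.1, 0, 0, 0, 0, 0, -0.1, 0, 0, 0, 0, 0, 0, 0, 0, 0, 0, 0, 0, 0, 0, 0, 0, 0, 0, 0, 0, 0, 0, 0, 0, 0, 0, 0, 0, 0, 0, 0, 0, 0, 0, 0, 0, 0, 0, 0, 0])

```text
t: 31.58
tcp_pos: [543.2, -101.7, 215.3]
tool_rot: [0.642, 0.766, -0.0, -0.0]
force: [2.7, 0.9, -2.0]
gripper_width: 0.5
```

```bash
python3 -c "
from h import *; from plant import arm
rep(arm)"
```

```text
t 31.58 X 42.4 Y -20.9 z 215.3 yaw 100.08 tilt [ 0. -0. -1.] F feed -0.5 lat 2.8 z -2.0 tq [ 0.1  -0.62  0.03] w 0.5
```

>>> carry_out(motion=[0, -0.1, 0, 0, 0, 0, 0, -0.1, 0, 0, 0, 0, 0, -0.1, 0, 0, 0, 0, 0, -0.1, 0, 0, 0, 0, 0, 0, 0, 0, 0, 0, 0, 0, 0, 0, 0, 0, 0, 0, 0, 0, 0, 0, 0, 0, 0, 0, 0, 0, 0, 0, 0, 0, 0, 0, 0, 0, 0, 0, 0, 0])

```text
t: 32.42
tcp_pos: [535.5, -103.1, 215.3]
tool_rot: [0.642, 0.766, 0.0, 0.0]
force: [4.0, 1.2, -2.0]
gripper_width: 0.6
```

```bash
python3 -c "
from h import *; from plant import arm
rep(arm)"
```

```text
t 32.42 X 42.5 Y -28.7 z 215.3 yaw 100.07 tilt [ 0.  0. -1.] F feed -0.4 lat 4.1 z -2.0 tq [ 0.14 -0.84  0.04] w 0.6
```

Resistance is rising as the cam comes on. I'll use small steps to the end.

>>> carry_out(motion=[0, -0.05, 0, 0, 0, 0, 0, -0.05, 0, 0, 0, 0, 0, -0.05, 0, 0, 0, 0, 0, -0.05, 0, 0, 0, 0, 0, 0, 0, 0, 0, 0, 0, 0, 0, 0, 0, 0, 0, 0, 0, 0, 0, 0, 0, 0, 0, 0, 0, 0, 0, 0, 0, 0, 0, 0, 0, 0, 0, 0, 0, 0])

```text
t: 33.25
tcp_pos: [531.7, -103.7, 215.3]
tool_rot: [0.642, 0.766, 0.0, 0.0]
force: [6.0, 0.6, -4.3]
gripper_width: 0.3
```

```bash
python3 -c "
from h import *; from plant import arm
rep(arm)"
```

```text
t 33.25 X 42.5 Y -32.6 z 215.3 yaw 100.08 tilt [ 0.     0.001 -1.   ] F feed 0.4 lat 6.1 z -4.3 tq [ 0.14 -1.04  0.03] w 0.3
```

>>> carry_out(motion=[0, -0.05, 0, 0, 0, 0, 0, -0.05, 0, 0, 0, 0, 0, -0.05, 0, 0, 0, 0, 0, -0.05, 0, 0, 0, 0, 0, 0, 0, 0, 0, 0, 0, 0, 0, 0, 0, 0, 0, 0, 0, 0, 0, 0, 0, 0, 0, 0, 0, 0, 0, 0, 0, 0, 0, 0, 0, 0, 0, 0, 0, 0])

```text
t: 34.08
tcp_pos: [527.8, -104.4, 215.3]
tool_rot: [0.642, 0.766, 0.0, 0.0]
force: [5.5, 1.2, -3.9]
gripper_width: 0.3
```

```bash
python3 -c "
from h import *; from plant import arm
rep(arm)"
```

```text
t 34.08 X 42.5 Y -36.5 z 215.3 yaw 100.07 tilt [-0.     0.001 -1.   ] F feed -0.2 lat 5.6 z -3.9 tq [ 0.19 -1.13  0.03] w 0.3
```

>>> carry_out(motion=[0, -0.05, 0, 0, 0, 0, 0, -0.05, 0, 0, 0, 0, 0, -0.05, 0, 0, 0, 0, 0, -0.05, 0, 0, 0, 0, 0, 0, 0, 0, 0, 0, 0, 0, 0, 0, 0, 0, 0, 0, 0, 0, 0, 0, 0, 0, 0, 0, 0, 0, 0, 0, 0, 0, 0, 0, 0, 0, 0, 0, 0, 0])

```text
t: 34.92
tcp_pos: [527.4, -104.5, 215.5]
tool_rot: [0.642, 0.766, 0.003, 0.003]
force: [23.3, 4.1, -14.2]
gripper_width: 0.3
```

Run:
```python
from h import *; from plant import arm
rep(arm); s=arm.capture("scene"); cv2.imwrite("pics/s8.png",s)
ms=red(s); j=np.zeros_like(ms);j[140:260,200:330]=1
ms&=j; print(ms.sum()); c=cv2.minEnclosingCircle(big(ms)); print(c)
cs=arm.camera_info("scene")
for X0 in(148,152):
  for th in(1.0,1.1,1.2):
    a=th-.6; p=AX*(X0+45)-AY*115*np.sin(a)+AY*538.2; print(X0,th,proj(cs,np.array([*p,127+115*np.cos(a)])))
```

```text
t 34.92 X 42.5 Y -37.0 z 215.5 yaw 100.08 tilt [-0.001  0.009 -1.   ] F feed 0.0 lat 23.7 z -14.2 tq [ 0.65 -3.73 -0.01] w 0.3
16
((245.1666717529297, 158.5), 2.6353297233581543)
148 1.0 [252.81431848 157.36629651]
148 1.1 [249.68886832 157.3040988 ]
148 1.2 [246.79077993 157.67196605]
152 1.0 [251.65737189 158.08041263]
152 1.1 [248.53527338 158.01092068]
152 1.2 [245.64155201 158.37245604]
```

There's a hard end stop at 24 N, and the ball's image position (245,158) matches 1.2 rad (predicted (245.6-246.8,158)). I'm backing off and taking a check view.

>>> carry_out(motion=[0, 0.3, 0, 0, 0, 0, 0, 0.5, 0, 0, 0, 0, 0, 0.5, 0, 0, 0, 0, 0, 0, -1, 0, 0, 0, 0, 0, -1, 0, 0, 0, 0, 0, -1, 0, 0, 0, 0, 0, -1, 0, 0, 0, 0, 0, -1, 0, 0, 0, 1, 0, 0, 0, 0, 0, 1, 0, 0, 0, 0, 0])

```text
t: 35.8
tcp_pos: [543.1, -62.0, 317.2]
tool_rot: [0.643, 0.766, 0.0, 0.001]
force: [1.2, 0.5, -0.2]
gripper_width: 0.6
```

>>> carry_out(motion=[1, 0, 0, 0, 0, 0, 1, 0, 0, 0, 0, 0, 1, 0, 0, 0, 0, 0, 1, 0, 0, 0, 0, 0, 1, 0, 0.5, 0, 0, 0, 0, 0.4, 1, 0, 0, 0, 0, 0, 1, 0, 0, 0, 0, 0, 1, 0, 0, 0, 0, 0, 0.5, 0, 0, 0, 0, 0, 0, 0, 0, 0])

```text
t: 36.63
tcp_pos: [531.2, 38.8, 232.8]
tool_rot: [0.642, 0.766, -0.002, -0.002]
force: [0.1, 0.2, 0.6]
gripper_width: 0.6
```

Run:
```python
from h import *; from plant import arm
arm.capture("top"); rep(arm); w=arm.camera_info("wrist"); im=arm.capture("wrist"); s=arm.capture("scene")
for n,X in(("rear-143",-143),("rear-140",-140),("rear-146",-146)):
    p=AX*(152+X)+AY*538.2; print(n,proj(w,np.array([*p,107])))
ms=red(s); j=np.zeros_like(ms);j[140:260,200:330]=1; ms&=j; print(cv2.minEnclosingCircle(big(ms)))
v=np.hstack([cv2.resize(im,(400,300)),cv2.resize(s[120:270,190:390],(400,300),interpolation=cv2.INTER_CUBIC)]); cv2.imwrite("pics/s9v.png",v)
g=cv2.cvtColor(im,cv2.COLOR_BGR2GRAY); d=np.abs(np.diff(g[120:260,255:262].mean(1))); print([(120+i,int(x)) for i,x in enumerate(d) if x>6])
```

```text
t 36.68 X -97.6 Y -7.5 z 234.6 yaw 100.07 tilt [ 0.001 -0.003 -1.   ] F feed 0.1 lat 0.3 z -0.0 tq [-0.06 -0.07 -0.04] w 0.3
rear-143 [268.8624495  139.35694498]
rear-140 [268.83305609 142.55816179]
rear-146 [268.89200999 136.13753299]
((246.5, 158.1666717529297), 4.859230995178223)
[(140, 17), (141, 18), (142, 7), (190, 9), (191, 11), (193, 7), (194, 25), (195, 26), (196, 10), (223, 16), (224, 57), (225, 50), (226, 12)]
```

View pics/s9v.png

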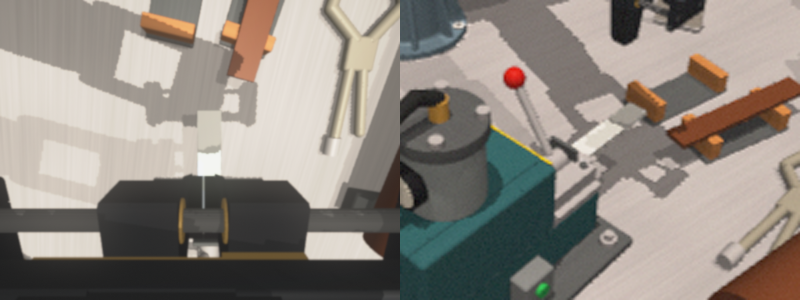

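```bash
python3 -c "
from plant import arm
print(arm.job_done())"
```

```text
the job is handed in; nothing more can be done
None
```

The bright bar is in the shear against its length stop, the red-ball lever is fully over, and the job was handed in at about 37 s of the 72 s.

**Feed:** I gripped the bar at its middle, fed it through the slot into the sprung shoe, then regripped nearer its rear end. From there I went in steps of 4 mm or less until it stopped solid. Drag was about 8 N and I pushed to about 19 N in all, so roughly 11 N was on the stop.

**Stop check:** I backed off about 4 mm, raised the bar slightly and pushed again. It stopped at the same place to within 0.1 mm, with its front end about 117–121 mm past the mouth.

**Lever:** After letting go, I pushed the lever over with closed fingers. It reached a hard end at about 24 N.

**Last checks:**
- **Lever angle:** the ball was at pixel (246.5, 158), against a predicted (245.6–246.8, 158) for 1.2 rad. It stayed there after I backed off.
- **Bar position:** the bar's rear end was about 141 mm in front of the mouth, against about 142 mm when I let go. It shows no retreat, within about 1 mm of camera error.
- **Other things:** the old bar and pliers looked undisturbed in the last picture. The hammer looked in place in the overhead view before the lever swing. I did not check the wire brush separately.

**What disagreed or stayed unclear:**
- **Shear position:** landmarks put the shear's mouth 3–5 mm apart along the feed.
- **Lever start:** the lever seemed to start leaning about 0.5 rad rather than 0.6.
- **Stop button:** I could not clearly feel the 0.5–1.5 N sprung button against the drag, so the evidence for the stop is the repeated solid contact.

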